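Hang the blue basket on the twin-pin display stand

ROBOT

A 6-joint arm with a two-finger parallel gripper is mounted at the origin on the work surface. World frame = base frame: x ahead of the robot, y to its left, z up, the work surface at z = 0. Lengths are in m, angles in rad, forces in N, time in s.
With the tool pointing down it reaches from about 0.325 to 0.9 m from the base axis. Payload 3.5 kg.
Tool frame: the origin (TCP) lies at the very end of the fingers, on their centre line; the grasp point (between the pads) lies 19 mm behind it; y points along the fingers, z is the direction in which the jaws open and shut, and the axes are right-handed (so a half turn about y gives the same grasp; the last joint's range is limited). The gripper opens to 85 mm and grips with 20 to 120 N. Pads are 22 mm wide; open, the fingers measure 114 mm over their backs; the gripper's body (76 mm by 85 mm) begins 54 mm behind the grasp point. The pads swing forward as they close: fully open they stand 13 mm farther back than shut.
Start: joints at [1.171, 0.276, -0.026, 1.268, 0, 1.467], TCP at [0.183, 0.598, 0.231] pointing down, gripper open.
Joint ranges: [-3.12, 3.12], [-0.85, 1.88], [-1.08, 1.24], [-1.95, 2.15], [-1.57, 1.53], [-3.14, 3.14]. Speed limits (rad/s): [2.57, 2.57, 3.14, 3.14, 3.14, 3.14].

INTERFACE

Orientations are given as a rotation vector (axis times angle).
In Python, from workcell import manip gives the robot as it stands. The module is installed in compiled form; this text tells all that it offers.
- The arm moves only by the tool drive_tool, never from a script. Its argument "rows" is a list of rows, each a list of 7 numbers: the shift along the tool's x, y, z in mm, then the turn, a rotation vector about the tool's x, y, z in rad, then the closure, from 0 (fully open) to 1 (shut). A call has exactly 10 rows; each row shifts and turns the commanded pose from where the row before left it, along the tool's axes as they then stand; what a row does not reach is not made up. A row lasts 1/12 s, in which the tool goes at most 41.7 mm and 7.16 degrees, less where a joint would pass 70% of its speed; a pose out of reach is approached as far as the arm can. A call is refused whole if a number of a shift passes 41.7 or a number of a turn 0.125, either way. A call with a gripper value outside its range is refused whole. The fingers move at their own pace and stop on an object; "grip_force" is the grip in N (left out, the last holds). Time passes only in rows, so rows that do not move let the fingers close, or fill a call up. It gives the time, the measured TCP pose, the force and the opening at its end, in the units of the state.
- manip.state(): the state, without advancing time (a new reading comes with each control period).
- manip.capture(name): name is "scene" or "top" or "wrist"; returns a dict with "img" (400x640x3 uint8, blue, green, red), "fov_y" (degrees; the focal length in pixels is half the picture's height over the tangent of half this angle, whatever the lens; pixels are square), "cx", "cy" (the principal point, pixels), "k1" (the pictures are not rectified: a ray, as slopes to the right and down, at radius r is drawn at 1 + k1 r^2 times it, then the intrinsics apply), "extrinsics" (4x4, takes a point from camera to world coordinates). Camera axes: x right, y down, z forward; pixel columns grow to the right and rows downward; lengths in m; the calibration is good to about 2 mm. A picture is of the moment at which its call begins. There is no depth.
- manip.finish_job(): hands the job in, once; it reports no verdict.
Trained networks look in the newest picture that a camera, given by its name, has taken for a name from the list of things; names that differ only in an ending like _2 or _b are one class to them, and where a whole thing is asked for, a point or a joint stands for the part that bears it (a point fixed in the world has none). Each returns a list of dicts, best first, with "conf" (0 to 1); they miss things now and then, are a little off and sometimes report something else, mostly with a low value. They report only what shows in the picture. A call takes as long as a camera call. They do not tell look-alikes from the thing itself.
- manip.regions_of(camera, target): "region" (400x640 bool, what is visible of it).
- manip.spot_point(camera, target): "location" ([x, y, z] in m, in world coordinates, good to about 4 mm: a listed point, or the origin of a listed thing).
The state is a dict: "clock": time; "qpos": joint angles; "dq": joint speeds; "effort": joint torques, N m; "position": TCP position; "ee_rot": TCP orientation; "force": force on the tool from outside, world axes, zero at the start; "moment": the same for the moment, N m; "gripper_width": opening from 0.0 (shut) to 1.0 (fully open).
Only numpy, scipy, OpenCV 4.12 (cv2) and the standard library are available. Lean on these libraries where they do the work, as an engineer would, in place of code of your own. Each camera call takes 0.05 s, during which the arm holds its last target.

TASK

Hang the blue basket on the grey display stand so that both of the stand's pins come up through the holes in the basket's two ears and the ears rest on the tops of the posts; then let go of it. Leave the pink basket where it stands.

Things in the scene. Friction and masses are not known exactly. Their poses are not given: they have to be found in the camera images.
- blue_basket_mid (a point): To hang (sizes in mm): blue plastic basket, open on top, 110 (x) x 90 (y) x 75 high. At each x end a level ear 6 thick, underside 69 above its base, with a 28 hole, centre x = +77/-77; 200 long over ears. Amid it an upright grip tab 60 (x) x 14 (y), top 118 above base; pinch it along y from above. 0.15-0.3 kg. Point: on its vertical axis, 60 above base, z up. Half a turn makes no difference.
- rack: Display stand, fixed: dark foot 220 (x) x 90 x 8 mm; two grey posts at its x ends, flat tops 110 above the table, 134 apart inside: the basket hangs between them, ears on the tops, its base 41 above the table. On each top a brass pin 8 thick, 28 tall, tapered tip, at x = +77/-77, y = 0. Origin: middle of the foot's underside, at table height; x from post to post, z up.
- pink_basket_mid (a point): Bystander: a pink basket, otherwise the same in shape and size as the blue one; point and axes likewise (on its vertical axis, 60 mm above its base).
Mind the look-alikes: they are no part of the job. Of the things that look like the part that bears blue_basket_mid, take the one that is farthest to the robot's right at the start.

How it is judged:
By the outcome, as a careful person would: the job done as asked, in the order asked, and still so for the second after the job is handed in, with the robot touching nothing.
It also fails if it takes over 35 s, if anything falls off the work surface, if the arm or the gripper's body presses on something with over 40 N, if the wrist force passes 120 N, or if a joint passes its speed limit or range.

## Working session

There is one attempt and no reset: what is moved stays moved. The work goes in short steps, Python scripts to look and compute and a tool call to move; the robot and the scene stay as the last step left them, time stands still between calls to the robot, and variables do not carry over. Pictures are saved under pics/ and viewed, and the job is handed in when it is done.

Besides the shell and the picture viewer there is one more tool, called after "Request:" as name([rows], argument=value, ...), one row to a line, values as JSON. drive_tool: Moves the arm, as the interface text tells. Its arguments: {"type":"object","properties":{"rows":{"type":"array","items":{"type":"array","items":{"type":"number"}}},"grip_force":{"type":"number"}},"required":["rows"]}

```bash
mkdir -p pics; cat > h.py <<'E'
from workcell import manip
import numpy as np, cv2
from scipy.spatial.transform import Rotation as R
def cap(cam,name):
    c=manip.capture(cam); cv2.imwrite(f'pics/{name}.png',c['img']); return c
def f(c): return 200/np.tan(np.radians(c['fov_y'])/2)
def proj(c,P):
    T=np.linalg.inv(np.array(c['extrinsics'])); p=T[:3,:3]@np.array(P)+T[:3,3]
    s=p[:2]/p[2]; s=s*(1+c['k1']*(s@s)); return s*f(c)+[c['cx'],c['cy']]
def ray(c,uv):
    d=(np.array(uv)-[c['cx'],c['cy']])/f(c); s=d.copy()
    for _ in range(20): s=d/(1+c['k1']*(s@s))
    E=np.array(c['extrinsics']); return E[:3,3],E[:3,:3]@np.array([s[0],s[1],1])
def atz(c,uv,z):
    o,d=ray(c,uv); return o+d*(z-o[2])/d[2]
E
python3 - <<'E'
from h import *
for cam in ['scene','top']:
    c=cap(cam,cam+'0'); print(cam,c['fov_y'],c['cx'],c['cy'],c['k1'],np.round(c['extrinsics'],3).tolist())
    for t in ['blue_basket_mid','rack','pink_basket_mid']:
        for o in manip.spot_point(cam,t): print(t,np.round(o['location'],4),round(o['conf'],2))
s=manip.state(); print(s)
print(R.from_rotvec(s['ee_rot']).as_matrix().round(3))
E
```

```text
scene 52.66396872173375 320.10867669749473 203.54674997461976 -0.10310434375135046 [[-0.465, 0.719, -0.516, 0.996], [0.885, 0.374, -0.277, 0.264], [-0.006, -0.586, -0.81, 0.776], [0.0, 0.0, 0.0, 1.0]]
blue_basket_mid [0.2657 0.2096 0.0581] 0.97
blue_basket_mid [0.7903 0.019  0.0613] 0.95
blue_basket_mid [ 0.296  -0.1718  0.0633] 0.56
rack [ 0.5143 -0.0028  0.0009] 0.71
pink_basket_mid [0.5058 0.318  0.0606] 0.75
top 57.4782753925886 321.81018835556694 203.17520358743215 0.008166071282552888 [[-0.021, -0.981, 0.193, 0.366], [-1.0, 0.023, 0.004, -0.014], [-0.009, -0.193, -0.981, 0.81], [0.0, 0.0, 0.0, 1.0]]
blue_basket_mid [ 0.512  -0.2817  0.0615] 0.95
blue_basket_mid [0.7902 0.0191 0.0588] 0.84
blue_basket_mid [0.2681 0.2125 0.0621] 0.6
rack [0.5153 0.0013 0.0039] 0.65
rack [0.5057 0.3168 0.062 ] 0.53
pink_basket_mid [0.507  0.3183 0.0617] 0.87
{'clock': 0.4, 'qpos': array([ 1.17056977e+00,  2.76527531e-01, -2.65789092e-02,  1.26799607e+00,
       -1.58398782e-05,  1.46740188e+00]), 'dq': array([ 0.00188807, -0.00053038,  0.00231044, -0.00025562, -0.0012063 ,
        0.00104786]), 'effort': array([ 4.42515566e-04, -4.44862998e+01,  2.95033550e+01,  5.69345400e-03,
       -3.81708753e-05,  6.80004533e-06]), 'position': array([0.18278119, 0.59757636, 0.23114958]), 'ee_rot': array([-1.55851233,  0.23303433, -0.2329383 ]), 'force': array([ 0.6467372 , -0.52776096,  0.61420236]), 'moment': array([ 0.02809059,  0.04376316, -0.01904534]), 'gripper_width': 1.0023348572046982}
[[ 0.956 -0.     0.292]
 [-0.292 -0.     0.956]
 [-0.    -1.    -0.   ]]
```

View pics/scene0.png

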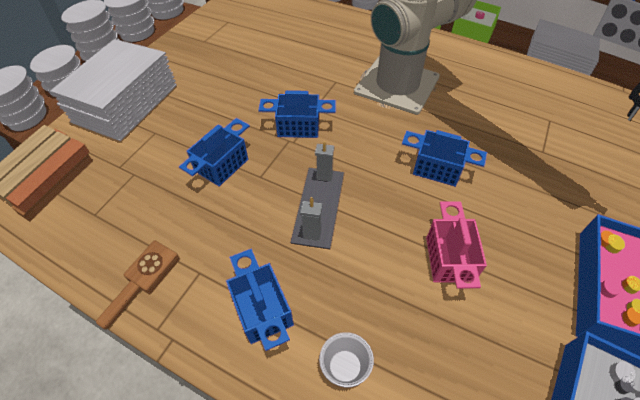

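View pics/top0.png

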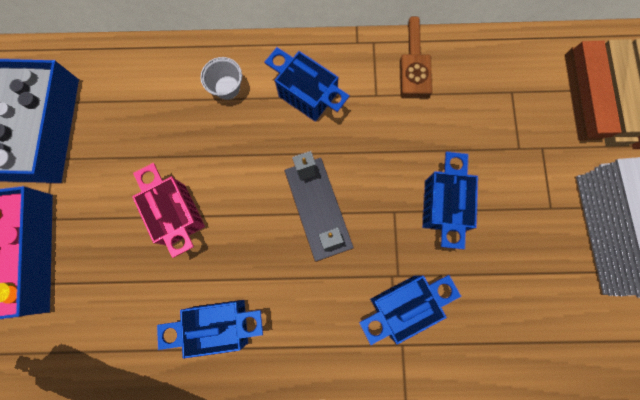

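The scene holds four blue baskets. The rightmost one (lowest y) is at top px (452,200), scene px (217,153), at about (0.512, -0.282). The rack is at (318,208) in top. I'll zoom in to get both poses precisely.

```bash
python3 - <<'E'
import cv2,numpy as np
a=cv2.imread('pics/top0.png'); s=cv2.imread('pics/scene0.png')
z=lambda i,x,y,w,h,k:cv2.resize(i[y:y+h,x:x+w],None,fx=k,fy=k,interpolation=cv2.INTER_CUBIC)
cv2.imwrite('pics/z1.png',np.hstack([z(a,270,145,100,120,4),z(a,405,145,100,120,4)]))
cv2.imwrite('pics/z2.png',np.hstack([z(s,175,110,80,80,5),z(s,285,130,80,80,5)][:1]+[z(s,280,135,80,80,5)]))
cv2.imwrite('pics/z3.png',z(s,285,180,80,80,5))
E
```

```text
(no output)
```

View pics/z1.png

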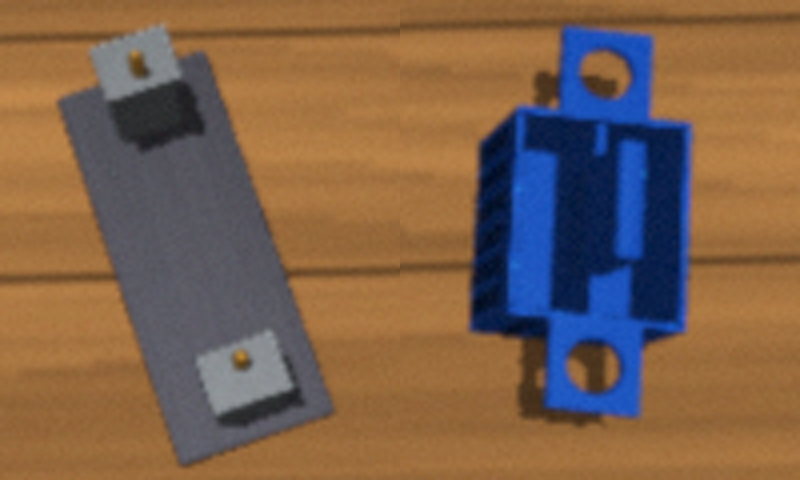

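View pics/z2.png

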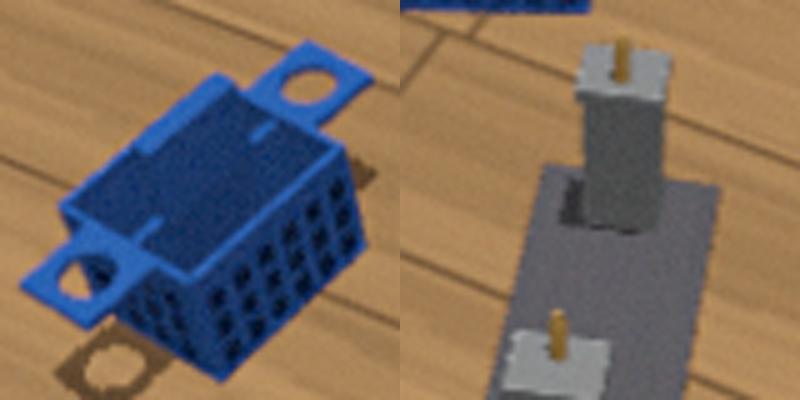

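View pics/z3.png

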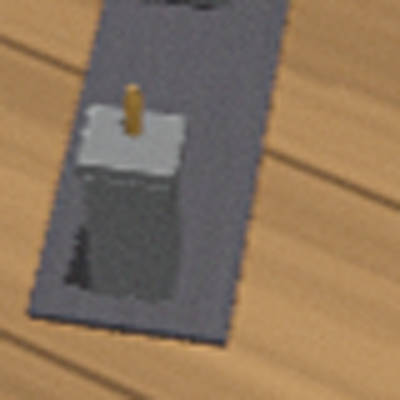

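```bash
cat > fit.py <<'E'
from h import *
from scipy.optimize import least_squares
T=manip.capture('top'); S=manip.capture('scene')
def px(p,o,k): return (np.array(p,float)+.5)/k-.5+np.array(o)
t1=lambda *p:px(p,(270,145),4); t2=lambda x,y:px((x-400,y),(405,145),4)
s1=lambda *p:px(p,(175,110),5); s2=lambda x,y:px((x-400,y),(280,135),5); s3=lambda *p:px(p,(285,180),5)
def fit(obs,x0,wpar=False):
    def pts(p,L):
        L=np.array(L,float)/1000
        c,s=np.cos(p[2]),np.sin(p[2]); return np.array([p[0]+c*L[0]-s*L[1],p[1]+s*L[0]+c*L[1],L[2]])
    def res(p):
        r=[]
        for c,L,uv in obs:
            L=list(L)
            if L[1] in('w','-w'): L[1]=p[3]*1000*(1 if L[1]=='w' else -1)
            r.append(proj(c,pts(p,L))-uv)
        return np.ravel(r)
    s=least_squares(res,x0,loss='soft_l1'); return s.x,res(s.x).reshape(-1,2)
# basket: +x ear = up in top image (world +x)
b=[(T,(100,'w',75),t2(563,27)),(T,(100,'-w',75),t2(652,37)),(T,(-100,'w',75),t2(547,408)),(T,(-100,'-w',75),t2(640,416)),
   (S,(-100,'w',75),s1(373,77)),(S,(-100,'-w',75),s1(310,40)),(S,(100,'w',75),s1(88,328)),(S,(100,'-w',75),s1(22,285)),
   (T,(77,0,72),t2(605,73)),(T,(-77,0,72),t2(595,367)),(S,(-77,0,72),s1(308,85)),(S,(77,0,72),s1(88,275))]
x,r=fit(b,[.512,-.282,0,.022]); print('basket',x.round(4),r.round(1).tolist())
k=[(T,(77,0,110),t1(139,75)),(T,(77,0,138),t1(135,53)),(T,(-77,0,110),t1(241,368)),(T,(-77,0,138),t1(240,350)),
   (S,(-77,0,110),s2(622,82)),(S,(-77,0,138),s2(622,38)),(S,(77,0,110),s3(134,134)),(S,(77,0,138),s3(131,87)),
   (T,(110,45,8),t1(58,101)),(T,(110,-45,8),t1(204,52)),(T,(-110,-45,8),t1(335,410)),(T,(-110,45,8),t1(182,465))]
x,r=fit(k,[.515,0,.35]); print('rack',x.round(4),r.round(1).tolist())
E
python3 fit.py
```

```text
basket [ 0.5123 -0.2828 -0.1267  0.023 ] [[0.2, 0.3], [-0.1, -0.1], [0.1, 0.1], [0.0, 0.5], [-0.1, -0.2], [-1.0, 0.3], [-0.3, 0.0], [-0.8, 0.1], [-0.2, 0.8], [-0.4, 0.2], [0.2, 0.8], [0.2, 0.9]]
rack [ 5.129e-01 -5.000e-04  3.128e-01] [[-0.2, -0.5], [-0.0, 0.6], [-0.2, -1.1], [0.3, 1.8], [-0.4, -0.0], [-0.4, 0.0], [-0.3, -0.4], [-0.1, 0.7], [-0.7, -0.4], [0.0, -0.6], [0.2, 0.8], [-0.5, 0.7]]
```

Both fits agree to about 1 px. The basket is at (0.512, -0.283) with yaw -0.127. The rack is at (0.513, 0.000) with yaw 0.313. Moving over the basket now.

Request:
drive_tool([
  [0,0,0,0,-0.085,0,0],
  [0,0,0,0,-0.085,0,0],
  [18.3,0,-34.7,0,0,0,0],
  [18.3,0,-34.7,0,0,0,0],
  [18.3,0,-34.7,0,0,0,0],
  [18.3,0,-34.7,0,0,0,0],
  [18.3,0,-34.7,0,0,0,0],
  [18.3,0,-34.7,0,0,0,0],
  [18.3,0,-34.7,0,0,0,0],
  [18.3,0,-34.7,0,0,0,0],
], grip_force=40)

```text
clock: 1.33
position: [0.2931, 0.3021, 0.2316]
ee_rot: [-1.568, 0.098, -0.1]
force: [1.0, 0.1, -0.3]
gripper_width: 0.995
```

Request:
drive_tool([
  [18.3,0,-34.7,0,0,0,0],
  [18.3,0,-34.7,0,0,0,0],
  [18.3,0,-34.7,0,0,0,0],
  [18.3,0,-34.7,0,0,0,0],
  [18.3,0,-34.7,0,0,0,0],
  [18.3,0,-34.7,0,0,0,0],
  [18.3,0,-34.7,0,0,0,0],
  [18.3,0,-34.7,0,0,0,0],
  [18.3,0,-34.7,0,0,0,0],
  [18.3,0,-34.7,0,0,0,0],
])

```text
clock: 2.17
position: [0.4309, -0.0657, 0.2317]
ee_rot: [-1.569, 0.099, -0.101]
force: [1.4, 1.7, 0.2]
gripper_width: 0.999
```

Request:
drive_tool([
  [18.3,0,-34.7,0,0,0,0],
  [18.3,0,-34.7,0,0,0,0],
  [18.3,0,-34.7,0,0,0,0],
  [18.3,0,-34.7,0,0,0,0],
  [18.3,0,-34.7,0,0,0,0],
  [18.3,0,-34.7,0,0,0,0],
  [0,0,0,0,0,0,0],
  [0,0,0,0,0,0,0],
  [0,0,0,0,0,0,0],
  [0,0,0,0,0,0,0],
])

```text
clock: 3.0
position: [0.5126, -0.2829, 0.2313]
ee_rot: [-1.568, 0.099, -0.098]
force: [0.3, 0.6, -1.0]
gripper_width: 1.0
```

```bash
cat >> h.py <<'E'
def go(x,y,z,psi):
    s=manip.state(); M=R.from_rotvec(s['ee_rot']); p=s['position']
    G=R.from_matrix(np.array([[np.cos(psi),0,-np.sin(psi)],[np.sin(psi),0,np.cos(psi)],[0,-1,0]]))
    d=np.array([x,y,z])-p
    print('t',round(s['clock'],2),'pos',p.round(4),'F',np.round(s['force'],1),'w',round(s['gripper_width'],3))
    print('turn',(M.inv()*G).as_rotvec().round(4),'shift after turn',(G.inv().apply(d)*1000).round(1),'before turn',(M.inv().apply(d)*1000).round(1))
E
python3 - <<'E'
from h import *
go(.5123,-.2828,.085,-.1267)
c=cap('wrist','w1')
for n,z in(('tab',.118),('h1',.072)): pass
a=-.1267
for L in([-30,0,118],[30,0,118],[77,0,72],[-77,0,72]):
    print(proj(c,[.5123+(np.cos(a)*L[0])/1e3,-.2828+np.sin(a)*L[0]/1e3,L[2]/1e3]).round(0))
E
```

```text
t 3.0 pos [ 0.5126 -0.2829  0.2313] F [ 0.3  0.6 -1. ] w 1.0
turn [-0.0006  0.0007 -0.0007] shift after turn [ -0.3 146.3   0. ] before turn [-2.000e-01  1.463e+02 -1.000e-01]
[318. 160.]
[318. 231.]
[318. 255.]
[319.  97.]
```

View pics/w1.png

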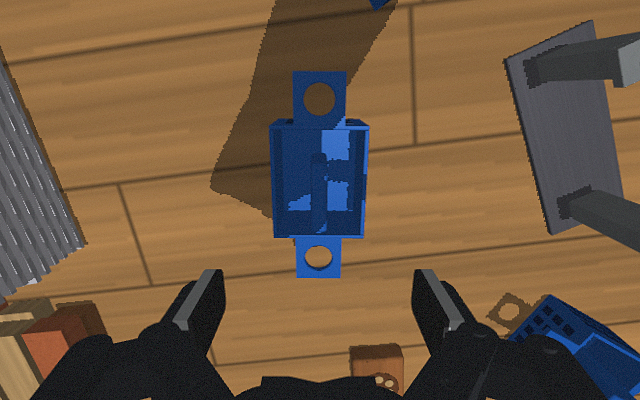

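The wrist view shows the basket holes at (320,98) and (318,256), which matches my predictions of (319,97) and (318,255). The tab sits midway between the fingers. Descending.

Request:
drive_tool([
  [0,25,0,0,0,0,0],
  [0,25,0,0,0,0,0],
  [0,25,0,0,0,0,0],
  [0,25,0,0,0,0,0],
  [0,20,0,0,0,0,0],
  [0,16,0,0,0,0,0],
  [0,10,0,0,0,0,0],
  [0,0,0,0,0,0,0],
  [0,0,0,0,0,0,0],
  [0,0,0,0,0,0,0.5],
])

```text
clock: 3.88
position: [0.5141, -0.2842, 0.0868]
ee_rot: [-1.57, 0.098, -0.101]
force: [-1.1, 0.5, -0.2]
gripper_width: 0.886
```

Request:
drive_tool([
  [0,0,0,0,0,0,0.7],
  [0,0,0,0,0,0,0.8],
  [0,0,0,0,0,0,1],
  [0,0,0,0,0,0,1],
  [0,0,0,0,0,0,1],
  [0,0,0,0,0,0,1],
  [0,0,0,0,0,0,1],
  [0,0,0,0,0,0,1],
  [0,0,0,0,0,0,1],
  [0,0,0,0,0,0,1],
])

```text
clock: 4.72
position: [0.5131, -0.2839, 0.0854]
ee_rot: [-1.568, 0.1, -0.1]
force: [0.2, 1.2, 0.3]
gripper_width: 0.155
```

```bash
python3 - <<'E'
from h import *
go(.5123,-.2828,.245,-.1267)
cap('scene','s2'); cap('wrist','w2')
E
```

```text
t 4.72 pos [ 0.5131 -0.2839  0.0854] F [0.2 1.2 0.3] w 0.155
turn [-0.0001 -0.0001 -0.0001] shift after turn [  -1.  -159.6    1. ] before turn [  -1.  -159.6    1. ]
```

View pics/w2.png

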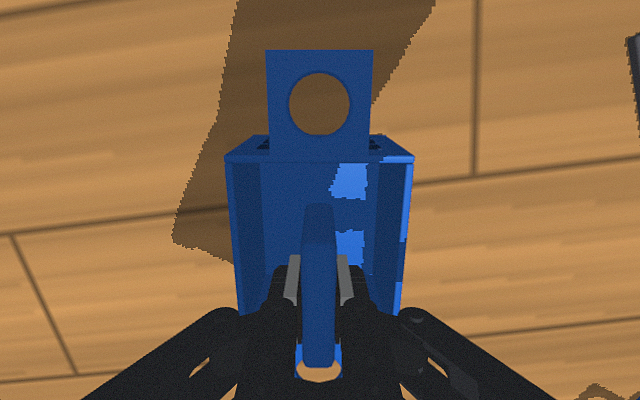

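The pads hold the tab: the opening is about 13 mm, and the tab sits between the pads at (320,290). Lifting.

Request:
drive_tool([
  [0,0,0,0,0,0,1],
  [0,-8,0,0,0,0,1],
  [0,-15,0,0,0,0,1],
  [0,-25,0,0,0,0,1],
  [0,-25,0,0,0,0,1],
  [0,-25,0,0,0,0,1],
  [0,-25,0,0,0,0,1],
  [0,-25,0,0,0,0,1],
  [0,-12,0,0,0,0,1],
  [0,0,0,0,0,0,1],
], grip_force=70)

```text
clock: 5.65
position: [0.5149, -0.2854, 0.2491]
ee_rot: [-1.572, 0.095, -0.104]
force: [0.4, -1.2, -1.4]
gripper_width: 0.152
```

```bash
python3 - <<'E'
from h import *
go(.5129,-.0005,.27,.313)
cap('wrist','w3');cap('scene','s3')
E
```

```text
t 5.65 pos [ 0.5149 -0.2854  0.2491] F [ 0.4 -1.2 -1.4] w 0.152
turn [ 0.0047 -0.4399  0.0051] shift after turn [ 85.8 -20.9 271.7] before turn [-37.9 -22.1 282.3]
```

View pics/w3.png

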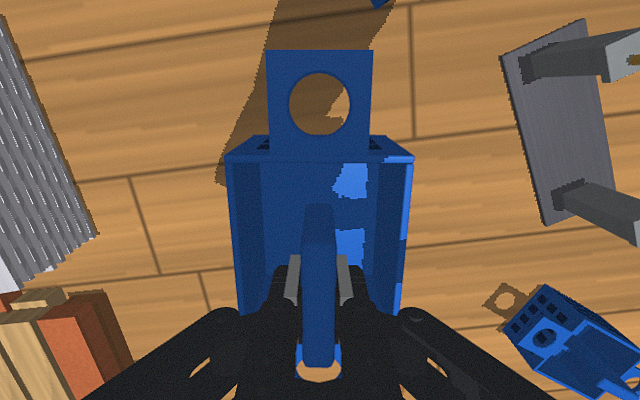

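View pics/s3.png

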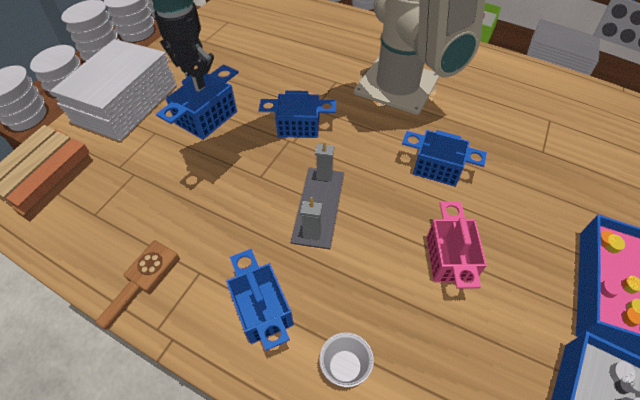

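The wrist view is unchanged from before the lift, so there was no slip. Carrying it over the stand.

Request:
drive_tool([
  [0,-5,0,0,-0.11,0,1],
  [0,-5,0,0,-0.11,0,1],
  [0,-5,0,0,-0.11,0,1],
  [0,0,0,0,-0.11,0,1],
  [5,0,15,0,0,0,1],
  [7,0,23,0,0,0,1],
  [8,0,25,0,0,0,1],
  [8,0,25,0,0,0,1],
  [8,0,25,0,0,0,1],
  [8,0,25,0,0,0,1],
])

```text
clock: 6.58
position: [0.5107, -0.1368, 0.2578]
ee_rot: [-1.554, -0.241, 0.247]
force: [0.2, 0.2, -1.9]
gripper_width: 0.152
```

Request:
drive_tool([
  [8,0,25,0,0,0,1],
  [8,0,25,0,0,0,1],
  [8,0,25,0,0,0,1],
  [8,0,25,0,0,0,1],
  [7,0,23,0,0,0,1],
  [4,0,10,0,0,0,1],
  [0,0,0,0,0,0,1],
  [0,0,0,0,0,0,1],
  [0,0,0,0,0,0,1],
  [0,0,0,0,0,0,1],
])

```text
clock: 7.42
position: [0.5122, -0.0002, 0.2598]
ee_rot: [-1.557, -0.244, 0.245]
force: [1.3, -0.3, -1.6]
gripper_width: 0.158
```

```bash
python3 - <<'E'
from h import *
go(.5129,-.0005,.2,.313)
cap('top','t4');cap('scene','s4');cap('wrist','w4')
E
```

```text
t 7.42 pos [ 5.122e-01 -2.000e-04  2.598e-01] F [ 1.3 -0.3 -1.6] w 0.158
turn [ 0.     -0.0014 -0.0009] shift after turn [ 0.5 59.8 -0.5] before turn [ 0.6 59.8 -0.5]
```

View pics/s4.png

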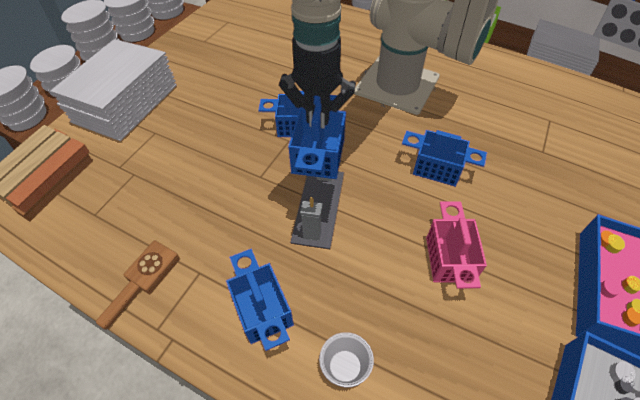

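View pics/w4.png

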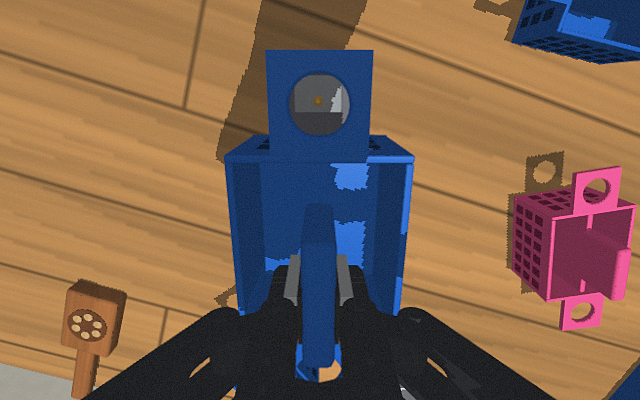

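View pics/t4.png

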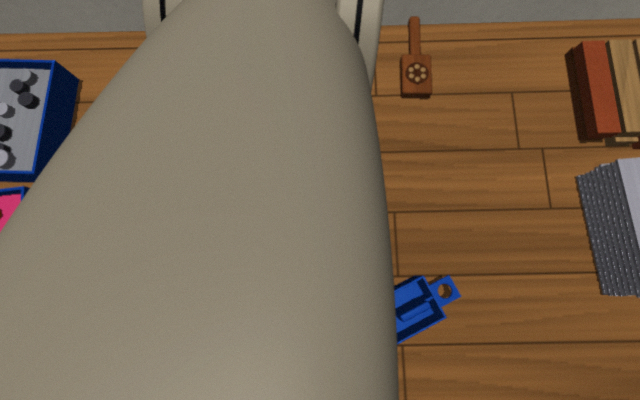

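The wrist view shows the nearer pin through the front hole at (318,101), with the hole centre at (320,104). I'll check this against the prediction.

```bash
python3 - <<'E'
from h import *
c=cap('wrist','w4b'); s=manip.state(); p=s['position']; a=.313
u=np.array([np.cos(a),np.sin(a),0])
for nm,o in (('rackfit',np.array([.5129,-.0005,0])),('tcp',np.array([p[0],p[1],0]))):
  for sg in(1,-1):
    print(nm,sg,'tip',proj(c,o+sg*.077*u+[0,0,.138]).round(1),'base',proj(c,o+sg*.077*u+[0,0,.11]).round(1),'hole',proj(c,o+sg*.077*u+[0,0,p[2]-.085+.075]).round(1))
cv2.imwrite('pics/w4z.png',cv2.resize(c['img'][40:140,260:380],None,fx=5,fy=5,interpolation=cv2.INTER_CUBIC))
E
```

```text
rackfit 1 tip [318.6 274.5] base [318.5 259.7] hole [318.8 373.5]
rackfit -1 tip [318.6  98.8] base [318.6  98. ] hole [319.  105.2]
tcp 1 tip [319.1 274.3] base [319.  259.5] hole [319.7 373.2]
tcp -1 tip [319.3  98.4] base [319.2  97.6] hole [320.2 104.6]
```

View pics/w4z.png

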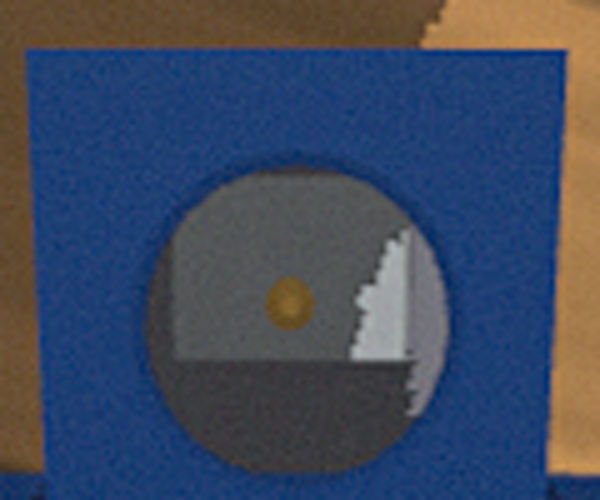

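The pin is within about 2 mm of the hole axis, and there is ±10 mm of room. Lowering until the pin tips enter the holes, with a small correction.

Request:
drive_tool([
  [1,10,-0.5,0,0,0,1],
  [0.5,18,0,0,0,0,1],
  [0,18,0,0,0,0,1],
  [0,18,0,0,0,0,1],
  [0,18,0,0,0,0,1],
  [0,13,0,0,0,0,1],
  [0,8,0,0,0,0,1],
  [0,4,0,0,0,0,1],
  [0,0,0,0,0,0,1],
  [0,0,0,0,0,0,1],
])

```text
clock: 8.45
position: [0.5144, 0.0005, 0.1537]
ee_rot: [-1.557, -0.246, 0.245]
force: [-0.6, 0.5, -1.5]
gripper_width: 0.153
```

```bash
python3 - <<'E'
from h import *
go(.5129,-.0005,.126,.313)
a=cap('wrist','w5')['img'];b=cap('scene','s5')['img']
k=lambda i,x,y,w,h,f:cv2.resize(i[y:y+h,x:x+w],None,fx=f,fy=f,interpolation=cv2.INTER_CUBIC)
cv2.imwrite('pics/z5.png',np.hstack([k(a,220,40,200,200,2),k(b,270,110,100,133,3.0077)[:400,:]]))
E
```

```text
t 8.45 pos [5.144e-01 5.000e-04 1.537e-01] F [-0.6  0.5 -1.5] w 0.153
turn [0.0003 0.     0.0006] shift after turn [-1.8 27.7 -0.5] before turn [-1.8 27.7 -0.5]
```

View pics/z5.png

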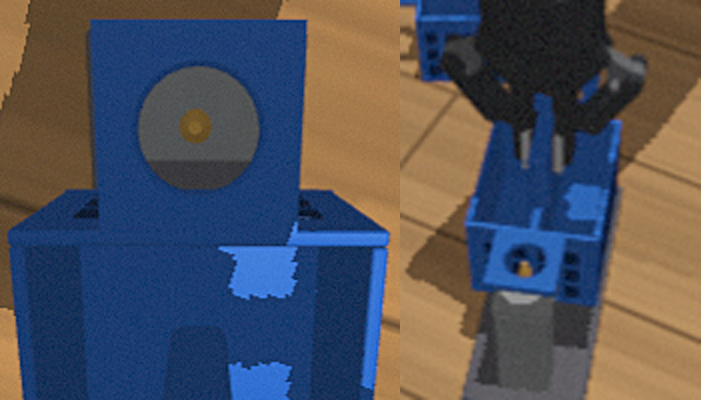

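Both pins are inside their holes: nearly centred in the wrist view at (195,126) of the crop, and at the tip in the scene view at (524,267). Seating it.

Request:
drive_tool([
  [-0.5,6,0,0,0,0,1],
  [0,6,0,0,0,0,1],
  [0,5,0,0,0,0,1],
  [0,4,0,0,0,0,1],
  [0,2,0,0,0,0,1],
  [0,1.5,0,0,0,0,1],
  [0,1,0,0,0,0,1],
  [0,1,0,0,0,0,1],
  [0,0.5,0,0,0,0,1],
  [0,0,0,0,0,0,1],
])

```text
clock: 9.38
position: [0.5137, 0.0005, 0.1264]
ee_rot: [-1.557, -0.246, 0.246]
force: [-0.3, 0.2, -2.0]
gripper_width: 0.152
```

```bash
python3 - <<'E'
from h import *
go(.5129,-.0005,.126,.313)
a=cap('wrist','w6')['img'];b=cap('scene','s6')['img']
k=lambda i,x,y,w,h,f:cv2.resize(i[y:y+h,x:x+w],None,fx=f,fy=f,interpolation=cv2.INTER_CUBIC)
cv2.imwrite('pics/z6.png',np.hstack([k(a,220,40,200,200,2),k(b,270,110,100,133,3.0077)[:400,:]]))
E
```

```text
t 9.38 pos [5.137e-01 5.000e-04 1.264e-01] F [-0.3  0.2 -2. ] w 0.152
turn [0.0001 0.0002 0.0002] shift after turn [-1.   0.4 -0.7] before turn [-1.   0.4 -0.7]
```

View pics/z6.png

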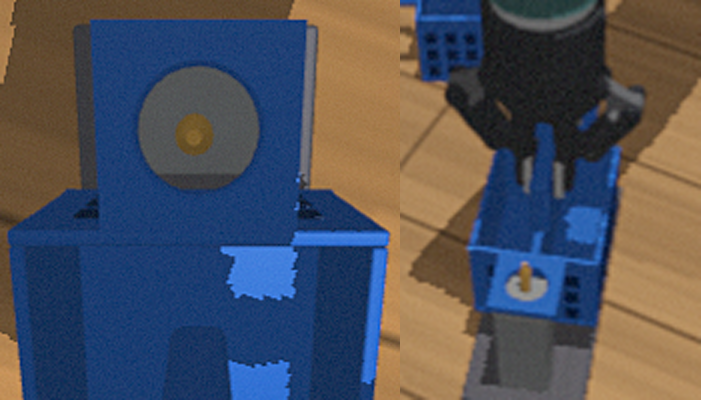

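The force still reads the basket's weight, so it hasn't touched down yet. Lowering 2 mm more.

Request:
drive_tool([
  [0,0.4,0,0,0,0,1],
  [0,0.4,0,0,0,0,1],
  [0,0.4,0,0,0,0,1],
  [0,0.4,0,0,0,0,1],
  [0,0.4,0,0,0,0,1],
  [0,0,0,0,0,0,1],
  [0,0,0,0,0,0,1],
  [0,0,0,0,0,0,1],
  [0,0,0,0,0,0,1],
  [0,0,0,0,0,0,1],
])

```text
clock: 10.32
position: [0.5138, 0.0005, 0.1262]
ee_rot: [-1.557, -0.247, 0.245]
force: [-4.8, 0.8, 9.9]
gripper_width: 0.154
```

It has landed: the ears now push up with about 10 N. Easing off 1 mm and opening.

Request:
drive_tool([
  [0,-0.5,0,0,0,0,1],
  [0,-0.5,0,0,0,0,1],
  [0,0,0,0,0,0,0.85],
  [0,0,0,0,0,0,0.75],
  [0,0,0,0,0,0,0.6],
  [0,0,0,0,0,0,0.4],
  [0,0,0,0,0,0,0.4],
  [0,0,0,0,0,0,0.4],
  [0,0,0,0,0,0,0.4],
  [0,0,0,0,0,0,0.4],
])

```text
clock: 11.15
position: [0.5135, 0.0005, 0.1252]
ee_rot: [-1.557, -0.246, 0.246]
force: [-0.9, -0.7, -0.5]
gripper_width: 0.602
```

Request:
drive_tool([
  [0,-5,0,0,0,0,0.4],
  [0,-10,0,0,0,0,0.4],
  [0,-15,0,0,0,0,0.4],
  [0,-20,0,0,0,0,0.4],
  [0,-20,0,0,0,0,0.4],
  [0,-20,0,0,0,0,0.4],
  [0,-20,0,0,0,0,0.4],
  [0,-20,0,0,0,0,0.4],
  [0,-10,0,0,0,0,0.4],
  [0,0,0,0,0,0,0.4],
])

```text
clock: 11.98
position: [0.5156, 0.0002, 0.2691]
ee_rot: [-1.559, -0.251, 0.241]
force: [0.5, 0.3, 0.1]
gripper_width: 0.602
```

```bash
python3 - <<'E'
from h import *
go(.5129,-.0005,.26,.313)
a=cap('wrist','w7')['img'];b=cap('scene','s7')['img']
k=lambda i,x,y,w,h,f:cv2.resize(i[y:y+h,x:x+w],None,fx=f,fy=f,interpolation=cv2.INTER_CUBIC)
cv2.imwrite('pics/z7.png',np.hstack([k(a,220,40,200,300,1.6)[:400],k(b,270,110,100,133,3.6)[:480,:]]) if 0 else np.hstack([k(a,220,40,200,267,1.5)[:400],k(b,270,110,100,133,3.0077)[:400,:]]))
E
```

```text
t 11.98 pos [5.156e-01 2.000e-04 2.691e-01] F [0.5 0.3 0.1] w 0.602
turn [0.0028 0.0002 0.0061] shift after turn [-2.8  9.1  0.2] before turn [-2.8  9.   0.2]
```

View pics/z7.png

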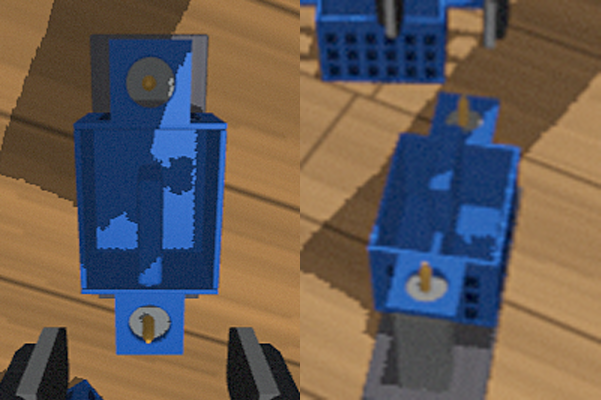

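Both pins stand up through the ear holes, the ears rest on the posts, and the gripper is clear. One last settling wait and a check before handing in.

Request:
drive_tool([
  [0,-5,0,0,0,0,0.4],
  [0,0,0,0,0,0,0.4],
  [0,0,0,0,0,0,0.4],
  [0,0,0,0,0,0,0.4],
  [0,0,0,0,0,0,0.4],
  [0,0,0,0,0,0,0.4],
  [0,0,0,0,0,0,0.4],
  [0,0,0,0,0,0,0.4],
  [0,0,0,0,0,0,0.4],
  [0,0,0,0,0,0,0.4],
])

```text
clock: 12.92
position: [0.5136, 0.0005, 0.2703]
ee_rot: [-1.557, -0.246, 0.246]
force: [-0.5, 0.5, 0.1]
gripper_width: 0.6
```

```bash
python3 - <<'E'
from h import *
cap('scene','s8')
for t in ['blue_basket_mid','pink_basket_mid']:
    for o in manip.spot_point('scene',t): print(t,np.round(o['location'],4),round(o['conf'],2))
go(.5129,-.0005,.26,.313)
a=cv2.imread('pics/s7.png').astype(int);b=cv2.imread('pics/s8.png').astype(int)
print(np.abs(a-b)[140:245,285:350].mean())
print(manip.finish_job())
E
```

```text
blue_basket_mid [0.2657 0.2109 0.0634] 0.87
blue_basket_mid [ 0.2953 -0.1721  0.064 ] 0.71
blue_basket_mid [0.7891 0.0202 0.0628] 0.7
blue_basket_mid [ 0.5143 -0.0015  0.1043] 0.63
pink_basket_mid [0.5034 0.3162 0.0617] 0.76
t 13.07 pos [5.135e-01 5.000e-04 2.703e-01] F [ 0.7 -1.   0.2] w 0.602
turn [0.     0.0002 0.0001] shift after turn [-0.9 10.3 -0.7] before turn [-0.9 10.3 -0.7]
2.8127960927960927
the job is handed in; nothing more can be done
None
```

View pics/s8.png

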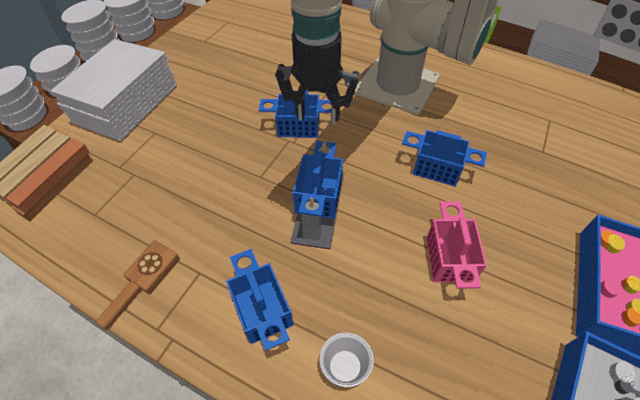

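The blue basket farthest to the robot's right, at about (0.512, -0.283), now hangs on the stand. I let go of it, and the job was handed in at 13.1 s.

- **Pins and ears:** the wrist and scene pictures both show the two pins standing up through the ear holes. `spot_point` puts the basket's point at z = 0.104, against an expected 0.101 when seated, which is within its accuracy.
- **Robot clear:** the fingertips are about 11 cm above the basket's tab, and the force reading is near zero. The highest force I read was about 11 N, while seating the ears.
- **Other things:** the pink basket stayed put; it measured within 3 mm of where it started, inside the network's error. The other blue baskets read within about 4 mm of where they first measured.
- **Disagreements:** the wrist view placed one pin about 2 mm from where my fit of the stand put it. That was well inside the 10 mm of room in the holes, and I corrected for it. No check failed.

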